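Slide the handpiece power unit home into its charging dock

ROBOT

A 6-joint arm with a two-finger parallel gripper is mounted at the origin on the work surface. World frame = base frame: x ahead of the robot, y to its left, z up, the work surface at z = 0. Lengths are in m, angles in rad, forces in N, time in s.
With the tool pointing down it reaches from about 0.4 to 0.925 m from the base axis. Payload 3.4 kg.
Tool frame: the origin (TCP) lies between the finger pads; the fingertips stand 17 mm ahead of it and the grasp point (between the pads) lies 2 mm behind it; z points along the fingers, y is the line along which they close (so a half turn about z gives the same grasp; the last joint's range is limited). The gripper opens to 85 mm and grips with 20 to 120 N. Pads are 22 mm wide; open, the fingers measure 114 mm over their backs; the gripper's body (76 mm by 85 mm) begins 54 mm behind the grasp point. The pads swing forward as they close: fully open they stand 13 mm farther back than shut.
Start: joints at [1.131, 0.307, 1.506, -0, 1.328, -0.073], TCP at [0.206, 0.537, 0.248] pointing down, gripper open.
Joint ranges: [-3.12, 3.12], [-1.05, 2.28], [0.14, 2.33], [-1.42, 4.57], [0.1, 2.73], [-2.68, 2.68]. Speed limits (rad/s): [2.57, 2.57, 3.14, 3.14, 3.14, 3.14].

INTERFACE

Orientations are given as a rotation vector (axis times angle).
In Python, from bench import state, viewer, order, models gives the robot as it stands. The module is installed in compiled form; this text tells all that it offers.
- The arm moves only by the tool carry_out, never from a script. Its argument "plan" is a list of rows, each a list of 5 numbers: the shift along the world's x, y, z each as a share of 0.4 m, from -1 to 1, then the turn about the world's z as a share of 2 pi rad, from -1 to 1, then the closure in counts, from 0 (fully open) to 255 (shut). A call has 1 to 5 rows; each row is the pose to reach, as a shift and turn from the pose commanded when the call began, turning the shorter way round; what a row does not reach only later rows make up. A row lasts 1/12 s, in which the tool goes at most 41.7 mm and 7.16 degrees, less where a joint would pass 70% of its speed; a pose out of reach is approached as far as the arm can. A call with a number of a shift or a turn outside -1 to 1 is refused whole. A call with a gripper value outside its range is refused whole. The fingers move at their own pace and stop on an object; the grip force is fixed at half the most. Time passes only in rows, so rows that repeat a pose let the fingers close. It gives the time, the measured TCP pose, the force, the opening and the grip force at its end, in the units of the state.
- state(): the state, without advancing time (a new reading comes with each control period).
- viewer.capture(name): name is "scene" or "top" or "wrist"; returns the picture (420x560x3 uint8, red, green, blue); there is no depth.
- viewer.camera_model(name): a dict with "fx", "fy", "cx", "cy" (pixels), "pose" (4x4, takes a point from camera to world coordinates). Camera axes: x right, y up, looking along -z (the intrinsics and any distortion apply to the point x, -y, -z); pixel columns grow to the right and rows downward; lengths in m; the calibration is good to about 2 mm. A picture is of the moment at which its call begins: read the wrist's pose just before it. camera_model takes no time and is no camera call; for the wrist camera it gives the pose at the moment of the call.
- order.hand_in(): hands the job in; it is judged then, once.
Trained networks look in the newest picture that a camera, given by its name, has taken for a name from the list of things; names that differ only in an ending like _2 or _b are one class to them, and where a whole thing is asked for, a point or a joint stands for the part that bears it (a point fixed in the world has none). Each returns a list of dicts, best first, with "score" (0 to 1); they miss things now and then, are a little off and sometimes report something else, mostly with a low value. They report only what shows in the picture. A call takes as long as a camera call. They do not tell look-alikes from the thing itself.
- models.boxes_of(label, camera): "bbox" ([left, top, right, bottom] in pixels, round what is visible of it).
The state is a dict: "time": time; "joint_positions": joint angles; "dq": joint speeds; "joint_torque": joint torques, N m; "tool_pos": TCP position; "tcp_rot": TCP orientation; "ft_force": force on the tool from outside, world axes, zero at the start; "moment": the same for the moment, N m; "width": finger opening in m; "gripper_force": force on a finger pad.
Only numpy, scipy, OpenCV 4.12 (cv2) and the standard library are available. Lean on these libraries where they do the work, as an engineer would, in place of code of your own. Each camera call takes 0.05 s, during which the arm holds its last target. There are 200 camera calls.

TASK

Push the heavy upright power unit along the bench into its charging dock, between the two rails, until it is fully home against the dock's end block. Push it low, at its broad foot: leave the slim tower and its carry handle untouched, never let the unit tip or lift off the bench, and do not disturb the other things standing around. Finish with the unit upright and at rest in the dock.

Things in the scene. Friction and masses are not known exactly. Their poses are not given: they have to be found in the camera images.
- unit: Loose power unit, 1.2 to 1.9 kg, 218 mm tall; sliding it takes about 6 to 14 N. Broad grey foot, a block 110 mm along x, 130 mm along y, 36 mm high with upright sides; slim white tower on it. Pushed at the foot it slides; pushed more than about 75 mm above the bench it tips. Origin: centre of the foot's underside; z up, x towards the side that meets the dock's end block.
- tower: Slim white tower in the middle of the unit's foot, 50 mm along x, 70 mm along y, 36 to 190 mm above the bench, with a carry handle (12 mm bar along y) up to 218 mm. It stands 30 mm back from every side of the foot. Not to be touched. Origin and axes are the unit's.
- dock: Charging dock fixed to the bench, no floor. Origin: where the unit's origin lies when home; x is the push direction into it. End block (176 wide, 40 thick, 50 mm high): face at x = 55 mm. Rails 26 mm high, 14 thick, x = 0 to 55 mm, inner faces at y = +-73 mm, ends flared out to x = -25 mm. The unit starts 110 to 130 mm short of home, up to 90 mm to either side, turned up to 0.3 rad.
- bur_block: Bystander: a loose block with dental burs standing in it, 50 x 80 mm, 50 mm high. Origin: centre of its underside.
- articulator: Bystander: a loose metal articulator (hinged jaw frame), 75 x 80 mm, 93 mm high. Origin: centre of its underside.
- cast: Bystander: a loose plaster cast of a jaw, 55 x 60 mm, 33 mm high. Origin: centre of its underside.
There are look-alikes about, which are no part of the job. Of the things that look like the unit, take the one that is farthest to the robot's right at the start.

How it is judged:
By the outcome, as a careful person would: the job done as asked, in the order asked, and still so for the second after the job is handed in, with the robot touching nothing.
It also fails if it takes over 72 s, if anything falls off the work surface, if the arm or the gripper's body presses on something with over 40 N, if the wrist force passes 120 N, or if a joint passes its speed limit or range.

## Working session

There is one attempt and no reset: what is moved stays moved. The work goes in short steps, Python scripts to look and compute and a tool call to move; the robot and the scene stay as the last step left them, time stands still between calls to the robot, and variables do not carry over. Pictures are saved under pics/ and viewed, at most 10 in all, crops included, and the job is handed in when it is done.

Besides the shell and the picture viewer there is one more tool, called after "Request:" in YAML: its name, and indented under it one key for each argument. carry_out: Moves the arm, as the interface text tells. Shift numbers are shares of 0.4 m and turn numbers shares of 2 pi rad, none past 1 either way. Its arguments: {"type":"object","properties":{"plan":{"type":"array","items":{"type":"array","items":{"type":"number"}}}},"required":["plan"]}

```bash
mkdir -p pics
python3 - <<'E'
from bench import state,viewer,models
import cv2,numpy as np
s=state();print(s['time'],s['tool_pos'],s['tcp_rot'],s['width'],s['ft_force'])
for c in('top','scene'):
    im=viewer.capture(c);cv2.imwrite(f'pics/{c}0.png',im[:,:,::-1])
    m=viewer.camera_model(c);print(c,{k:(np.round(v,3).tolist() if k=='pose' else v) for k,v in m.items()})
    for l in('unit','tower','dock','bur_block','articulator','cast'):
        print(l,[(np.round(b['bbox']).tolist(),round(b['score'],2)) for b in models.boxes_of(l,c)])
E
```

```text
0.0 [0.20539329 0.53634218 0.24738049] [-0.57125556 -3.08866337  0.00316316] 0.08580805826246425 [0.03855458 0.74248301 0.19212296]
top {'fx': 443.8686580699975, 'fy': 443.8686580699975, 'cx': 279.65713794728117, 'cy': 214.66592406733892, 'pose': [[0.013, 0.98, -0.199, 0.283], [-1.0, 0.012, -0.004, 0.113], [-0.001, 0.199, 0.98, 1.235], [0.0, 0.0, 0.0, 1.0]]}
unit [([245.0, 256.0, 301.0, 312.0], 0.93), ([148.0, 125.0, 201.0, 188.0], 0.87), ([171.0, 286.0, 222.0, 328.0], 0.85), ([293.0, 189.0, 344.0, 238.0], 0.69)]
tower [([305.0, 190.0, 343.0, 224.0], 0.93), ([171.0, 291.0, 212.0, 320.0], 0.91), ([153.0, 123.0, 185.0, 170.0], 0.68), ([260.0, 267.0, 291.0, 299.0], 0.56), ([296.0, 192.0, 345.0, 236.0], 0.36)]
dock [([279.0, 139.0, 351.0, 189.0], 0.65)]
bur_block [([233.0, 169.0, 260.0, 188.0], 0.76)]
articulator [([363.0, 120.0, 398.0, 161.0], 0.81)]
cast [([192.0, 216.0, 223.0, 243.0], 0.74)]
scene {'fx': 485.4304537202741, 'fy': 485.4304537202741, 'cx': 282.8505083058126, 'cy': 204.84353676230938, 'pose': [[0.696, -0.449, 0.56, 1.126], [0.718, 0.445, -0.536, -0.459], [-0.009, 0.775, 0.632, 0.731], [0.0, 0.0, 0.0, 1.0]]}
unit [([202.0, 102.0, 266.0, 198.0], 0.86), ([385.0, 108.0, 456.0, 218.0], 0.8), ([246.0, 70.0, 303.0, 163.0], 0.76), ([207.0, 160.0, 288.0, 272.0], 0.65)]
tower [([405.0, 108.0, 453.0, 196.0], 0.96), ([256.0, 71.0, 289.0, 143.0], 0.88), ([221.0, 153.0, 265.0, 246.0], 0.73), ([215.0, 102.0, 248.0, 178.0], 0.67)]
dock [([257.0, 237.0, 353.0, 325.0], 0.93)]
bur_block [([329.0, 208.0, 372.0, 240.0], 0.88)]
articulator [([223.0, 306.0, 285.0, 386.0], 0.66), ([207.0, 157.0, 288.0, 270.0], 0.53)]
cast [([316.0, 164.0, 347.0, 187.0], 0.93)]
```

View pics/top0.png

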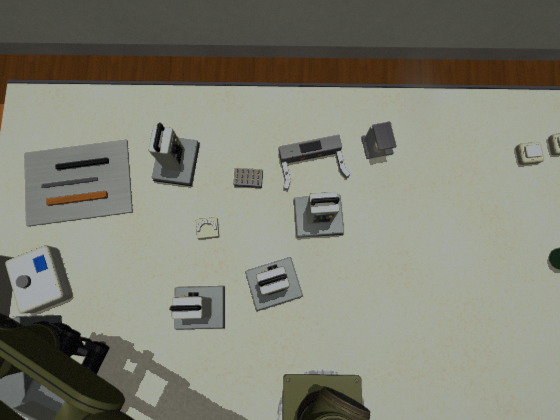

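View pics/scene0.png

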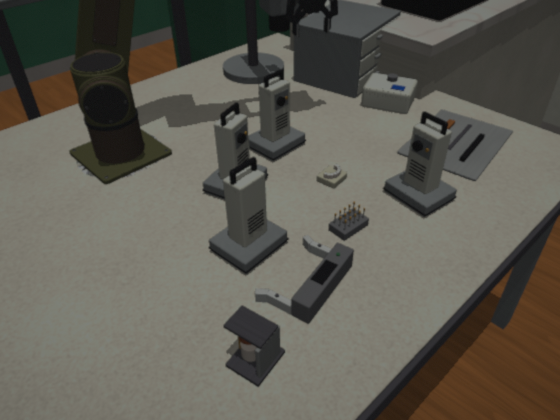

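The top view shows four unit look-alikes at pixels (319,215), (273,284), (198,307) and (175,160). The one farthest to the robot's right (image right) is (319,215), which stands just in front of the dock at (312,160). The articulator is at (380,141), the bur block at (248,178) and the cast at (207,228). I'll check this choice in a close crop.

Run:
```python
import cv2
im=cv2.imread('pics/top0.png')[118:248,268:408]
im=cv2.convertScaleAbs(im,alpha=1.3)
im=cv2.resize(im,None,fx=4.6*1.0,fy=4.6,interpolation=cv2.INTER_CUBIC)
for i in range(0,140,10): cv2.putText(im,str(268+i),(int(i*4.6),10),0,.35,(0,0,255)); cv2.line(im,(int(i*4.6),12),(int(i*4.6),18),(0,0,255))
for i in range(0,130,10): cv2.putText(im,str(118+i),(0,int(i*4.6)+4),0,.35,(0,0,255))
cv2.imwrite('pics/crop0.png',im);print(im.shape)
```

```text
(598, 644, 3)
```

View pics/crop0.png

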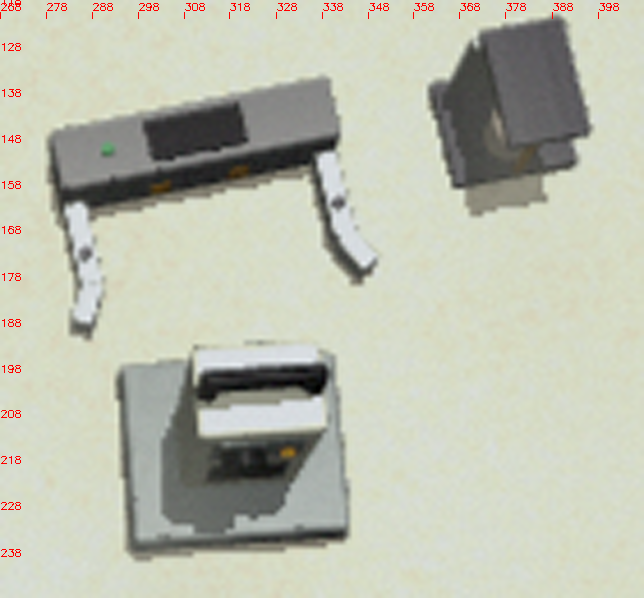

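The crop shows the chosen unit with foot-top corners at about (294,198), (296,236), (343,233) and (340,194). The end block's top corners are about (279,146), (339,135), (342,147) and (281,158).

```bash
cat > h.py <<'E'
import numpy as np
from scipy.optimize import least_squares
from bench import viewer
def proj(P,m):
    T=np.array(m['pose']);q=(np.asarray(P)-T[:3,3])@T[:3,:3]
    return np.c_[m['cx']+m['fx']*q[:,0]/-q[:,2], m['cy']+m['fy']*-q[:,1]/-q[:,2]]
def world(p,L):
    c,s=np.cos(p[2]),np.sin(p[2]);L=np.asarray(L,float)
    return np.c_[p[0]+c*L[:,0]-s*L[:,1],p[1]+s*L[:,0]+c*L[:,1],L[:,2]]
def fit(L,px,m,p0):
    r=least_squares(lambda p:(proj(world(p,L),m)-px).ravel(),p0,loss='soft_l1')
    return r.x,np.abs(r.fun).round(1)
FOOT=[(.055,.065,.036),(-.055,.065,.036),(-.055,-.065,.036),(.055,-.065,.036)]
E
python3 - <<'E'
from h import *
m=viewer.camera_model('top')
f=lambda a:(np.array(a)+.5)/4.6-.5+[268,118]
u,e=fit(FOOT,f([(119,370),(131,543),(346,532),(333,352)]),m,[.4,.0,0]);print('unit',u,e)
D=[(.095,.088,.05),(.095,-.088,.05),(.055,-.088,.05),(.055,.088,.05),(.0,.073+.014,.026),(0,-.087,.026)]
d,e=fit(D[:4],f([(50,132),(328,78),(339,137),(62,187)]),m,[.5,.0,0]);print('dock',d,e)
c,s=np.cos(d[2]),np.sin(d[2]);R=np.array([[c,s],[-s,c]])
print('unit in dock',R@(u[:2]-d[:2]),u[2]-d[2])
print('rails pred (crop)',((proj(world(d,[(.055,.073,.026),(0,.073,.026),(.055,-.073,.026),(0,-.073,.026)]),m)-[268,118])*4.6).round())
for n,b in dict(bur=(233,169,260,188),art=(363,120,398,161),cast=(192,216,223,243)).items():
    pc=np.array([[(b[0]+b[2])/2,(b[1]+b[3])/2]])
    r=least_squares(lambda p:(proj([[p[0],p[1],.03]],m)-pc).ravel(),[.4,0]).x
    print(n,r, R@(r-d[:2]))
E
```

```text
unit [0.52613493 0.01181189 0.07294902] [0.2 1.  0.2 0.5 0.6 0.1 0.1 0.2]
dock [0.64592262 0.01937301 0.20676667] [0.5 0.6 0.1 0.3 0.9 0.1 0.4 0.8]
unit in dock [-0.11878846  0.01719193] -0.13381764598992058
rails pred (crop) [[ 82. 197.]
 [100. 281.]
 [312. 153.]
 [332. 237.]]
bur [0.62984368 0.2125666 ] [0.02392552 0.19237948]
art [ 0.74762117 -0.16851665] [ 0.06095925 -0.20476593]
cast [0.48290936 0.31590477] [-0.09866411  0.32368163]
```

Unit in the dock frame is x −119 mm, y +17 mm, yaw −0.13 rad. Its own heading leads it onto the dock axis, so I'll push it from behind with the back of one finger. The gripper stays part open with its closing axis along the push, which keeps the body off the tower.

Request:
carry_out:
  plan:
    - [0,0,0.1,0,75]
    - [0,0,0.2,0,75]
    - [0,0,0.28,0,75]
    - [0,0,0.28,0,75]

```text
time: 1.03
tool_pos: [0.2071, 0.5401, 0.3684]
tcp_rot: [0.571, 3.086, 0.022]
ft_force: [-0.1, 0.7, 0.1]
width: 0.06
gripper_force: 0.0
```

Request:
carry_out:
  plan:
    - [0.05,-0.08,0,-0.012,75]
    - [0.1,-0.16,0,-0.024,75]
    - [0.15,-0.24,0,-0.036,75]
    - [0.2,-0.32,0,-0.048,75]
    - [0.25,-0.4,0,-0.06,75]

```text
time: 1.45
tool_pos: [0.3061, 0.3755, 0.3602]
tcp_rot: [1.144, 2.926, 0.0]
ft_force: [1.1, 0.4, 0.2]
width: 0.0601
gripper_force: 0.0
```

Request:
carry_out:
  plan:
    - [0.045,-0.085,0,-0.012,75]
    - [0.09,-0.17,0,-0.024,75]
    - [0.135,-0.255,0,-0.036,75]
    - [0.18,-0.34,0,-0.048,75]
    - [0.225,-0.425,0,-0.06,75]

```text
time: 1.87
tool_pos: [0.396, 0.2052, 0.3604]
tcp_rot: [1.673, 2.659, 0.001]
ft_force: [0.3, -0.0, 0.1]
width: 0.0606
gripper_force: 0.0
```

Request:
carry_out:
  plan:
    - [0.01,-0.1,0,-0.012,75]
    - [0.02,-0.2,0,-0.024,75]
    - [0.03,-0.3,0,-0.036,75]
    - [0.04,-0.4,0,-0.048,75]
    - [0.045,-0.512,0,-0.06,75]

```text
time: 2.28
tool_pos: [0.4135, 0.0036, 0.3604]
tcp_rot: [2.141, 2.298, 0.001]
ft_force: [1.2, 1.3, -0.3]
width: 0.0607
gripper_force: 0.0
```

Request:
carry_out:
  plan:
    - [0,0,0,0,75]
    - [0,0,0,0,75]

```text
time: 2.45
tool_pos: [0.4136, 0.0029, 0.3602]
tcp_rot: [2.144, 2.296, 0.0]
ft_force: [0.8, 0.8, 0.1]
width: 0.0601
gripper_force: 0.0
```

Run:
```python
from h import *
from bench import state
import cv2
s=state();print(s['time'],s['tool_pos'],s['tcp_rot'],s['width'],s['ft_force'],s['joint_positions'])
a=viewer.capture('scene')
cv2.imwrite('pics/s1.png',a[:,:,::-1])
```

```text
2.45 [0.41355093 0.00292664 0.36021833] [2.14444951e+00 2.29571282e+00 1.06661840e-04] 0.060108612082615503 [0.81777601 0.81650854 0.14557543] [-9.51342200e-02 -1.53571350e-03  1.60871349e+00 -8.67354802e-06
  1.53429232e+00 -1.63241701e-01]
```

View pics/s1.png

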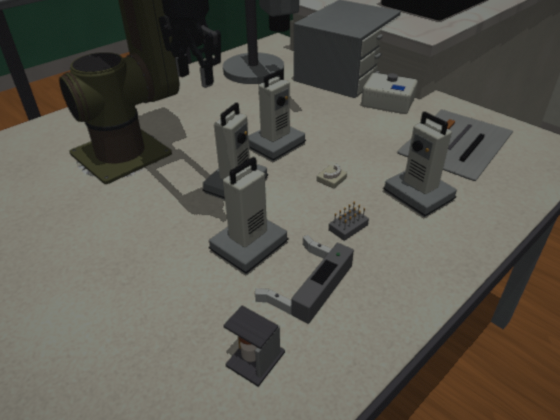

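The arm hovers behind the target unit with the gripper at pixel (195,40), and all objects are undisturbed. Next I'll descend behind the foot.

Request:
carry_out:
  plan:
    - [0,0,-0.1,0,75]
    - [0,0,-0.2,0,75]
    - [0,0,-0.3,0,75]
    - [0,0,-0.4,0,75]
    - [0,0,-0.45,0,75]

```text
time: 2.92
tool_pos: [0.4104, 0.0076, 0.1766]
tcp_rot: [-2.13, -2.302, 0.005]
ft_force: [-0.2, 0.1, -0.4]
width: 0.0606
gripper_force: 0.0
```

Request:
carry_out:
  plan:
    - [0,0,-0.08,0,75]
    - [0,0,-0.16,0,75]
    - [0,0,-0.24,0,75]
    - [0,0,-0.3,0,75]
    - [0,0,-0.3,0,75]

```text
time: 3.33
tool_pos: [0.4103, 0.0075, 0.0568]
tcp_rot: [-2.129, -2.301, 0.008]
ft_force: [-1.0, -0.2, -0.6]
width: 0.0603
gripper_force: 0.0
```

Run:
```python
from h import *
from bench import state
import cv2
s=state();print(s['time'],s['tool_pos'],s['tcp_rot'],s['ft_force'],s['joint_positions'])
a=viewer.capture('scene')[60:280,150:400];b=viewer.capture('top')[120:340,220:420]
f=lambda i:cv2.convertScaleAbs(cv2.resize(i[:,:,::-1],(400,int(400*i.shape[0]/i.shape[1]))),alpha=1.6)
a,b=f(a),f(b);h=max(a.shape[0],b.shape[0])
p=lambda i:cv2.copyMakeBorder(i,0,h-i.shape[0],0,0,0)
cv2.imwrite('pics/s2.png',np.hstack([p(a),p(b)]))
```

```text
3.3333 [0.41031092 0.00745995 0.05684113] [-2.12879082 -2.30073891  0.00787697] [-1.01650047 -0.1855186  -0.61597981] [-8.51633581e-02  3.53417961e-01  2.08137268e+00  5.77341063e-04
  7.15470858e-01 -1.63198979e-01]
```

View pics/s2.png

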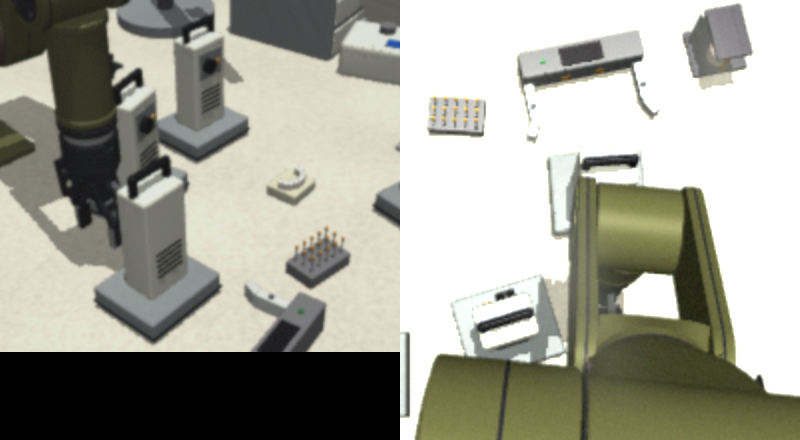

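The gripper stands cleanly behind the foot and the neighbouring look-alike hasn't moved (crop (506,320)). The wrist stays clear of the tower, so I'll go down the last bit and settle.

Request:
carry_out:
  plan:
    - [0,0,-0.04,0,75]
    - [0,0,-0.08,0,75]
    - [0,0,-0.08,0,75]
    - [0,0,-0.08,0,75]
    - [0,0,-0.08,0,75]

```text
time: 3.85
tool_pos: [0.4148, 0.0056, 0.0298]
tcp_rot: [2.135, 2.301, 0.003]
ft_force: [-0.2, -0.3, -0.4]
width: 0.0604
gripper_force: 0.0
```

Request:
carry_out:
  plan:
    - [0,-0.006,-0.01,0,75]
    - [0.0125,-0.006,-0.01,0,75]
    - [0.025,-0.006,-0.01,0,75]
    - [0.0375,-0.005,-0.01,0,75]
    - [0.05,-0.004,-0.01,0,75]

```text
time: 4.27
tool_pos: [0.4285, 0.0036, 0.0241]
tcp_rot: [-2.132, -2.297, 0.012]
ft_force: [-17.8, -5.2, 13.9]
width: 0.0606
gripper_force: 9.0
```

Request:
carry_out:
  plan:
    - [0.01,0.001,0,0,75]
    - [0.02,0.0015,0,0,75]
    - [0.03,0.002,0,0,75]
    - [0.04,0.003,0,0,75]
    - [0.05,0.0035,0,0,75]

```text
time: 4.68
tool_pos: [0.4383, 0.0059, 0.0233]
tcp_rot: [-2.122, -2.287, 0.028]
ft_force: [-24.4, -1.0, 18.2]
width: 0.0606
gripper_force: 12.1
```

Run:
```python
from h import *
from bench import state
import cv2
s=state();print(s['time'],s['tool_pos'],s['tcp_rot'],s['ft_force'],s['moment'],s['joint_torque'])
a=viewer.capture('scene')[90:280,170:300];b=viewer.capture('top')[120:260,240:360]
f=lambda i:cv2.convertScaleAbs(cv2.resize(i[:,:,::-1],(400,int(400*i.shape[0]/i.shape[1])),interpolation=2),alpha=1.5)
a,b=f(a),f(b);h=max(a.shape[0],b.shape[0])
p=lambda i:cv2.copyMakeBorder(i,0,h-i.shape[0],0,0,0)
cv2.imwrite('pics/s3.png',np.hstack([p(a),p(b)]))
```

```text
4.6833 [0.43828559 0.00593312 0.02326242] [-2.1224708  -2.28704656  0.02788658] [-24.42191781  -1.00642948  18.15071698] [-0.13276657  2.58347803  0.01455704] [ 1.41301285e-01 -3.49850500e+01 -2.44308990e+01  5.31208813e-01
 -7.20782787e+00  8.87998554e-03]
```

View pics/s3.png

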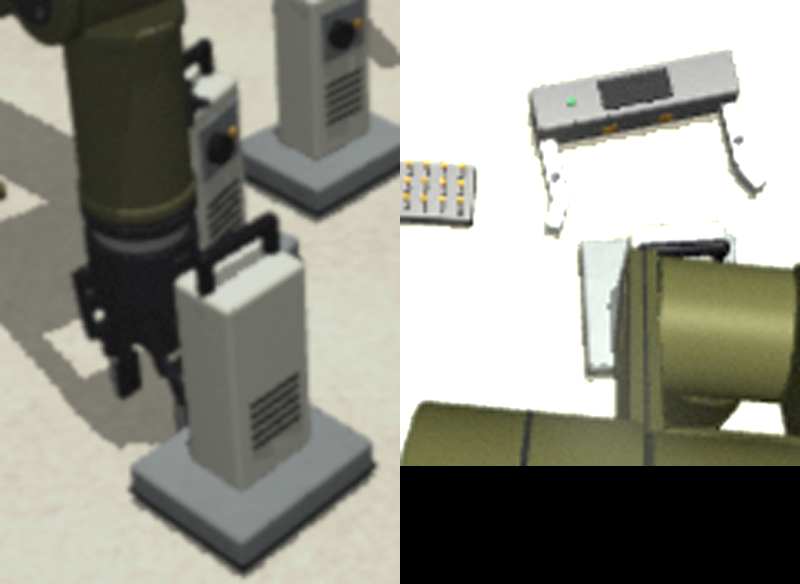

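The unit has slid about 11 mm and is upright; its foot's left edge is at top-view px (294.6,192) to (296.4,232.5). The upward force suggests the tips are rubbing the bench, so I'll raise a few mm while pushing.

Request:
carry_out:
  plan:
    - [0,0,0.008,0,75]
    - [0,0,0.015,0,75]
    - [0.01,0.001,0.015,0,75]
    - [0.02,0.0015,0.015,0,75]

```text
time: 5.12
tool_pos: [0.4516, 0.0062, 0.0291]
tcp_rot: [-2.127, -2.292, 0.02]
ft_force: [-22.3, -3.2, 19.9]
width: 0.0602
gripper_force: 11.9
```

Request:
carry_out:
  plan:
    - [-0.01,0,0.005,0,75]
    - [-0.02,0,0.015,0,75]
    - [-0.01,0,0.015,0,75]
    - [0,0,0.015,0,75]
    - [0.015,0.001,0.015,0,75]

```text
time: 5.53
tool_pos: [0.4548, 0.0065, 0.0356]
tcp_rot: [-2.125, -2.29, 0.025]
ft_force: [-25.4, -1.8, 20.9]
width: 0.0602
gripper_force: 12.9
```

Run:
```python
from h import *
from bench import state
import cv2
s=state();print(s['tool_pos'],s['ft_force'])
w=viewer.capture('wrist');a=viewer.capture('scene')[120:280,190:310]
a=cv2.resize(a,(420,560),interpolation=2)[:,:,::-1]
w=cv2.resize(w[:,:,::-1],(380,285))
w=cv2.copyMakeBorder(w,0,275,0,0,0)
cv2.imwrite('pics/s4.png',cv2.convertScaleAbs(np.hstack([a,w]),alpha=1.5))
```

```text
[0.45483863 0.00650123 0.03559056] [-25.36883132  -1.81804108  20.88258901]
```

View pics/s4.png

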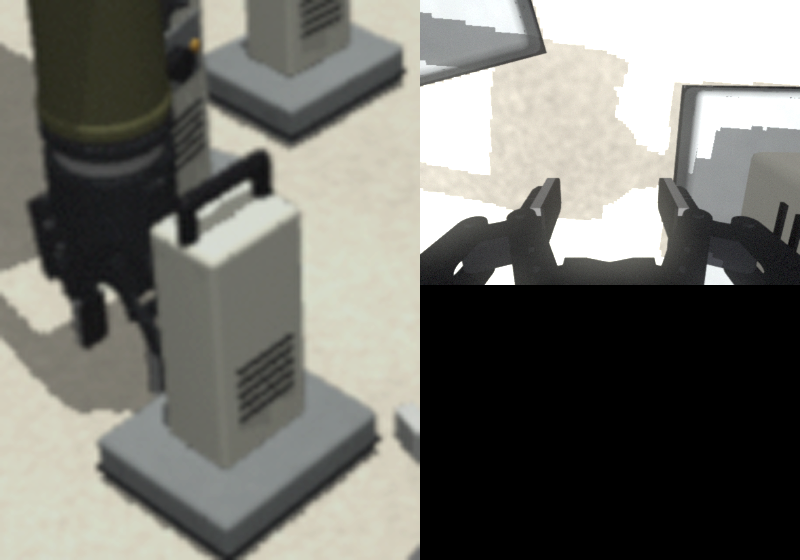

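The scene view shows the unit upright with its foot's front corner at crop (230,555). The wrist view shows the finger back at the foot's rear edge, px (685,200), with the knuckle overhanging the foot near the tower at (760,230). I'll quantify that clearance.

Run:
```python
from h import *
from bench import state
s=state();m=viewer.camera_model('wrist');t=np.array(s['tool_pos']);y=.07;h=np.array([np.cos(y),np.sin(y),0]);n=np.array([-np.sin(y),np.cos(y),0])
T=np.array(m['pose']);v=T[:3,3]-t;print('cam rel tool: h,n,z',v@h,v@n,v[2],m['fx'])
c=lambda P:(proj(P,m)*[380/560,285/420]+[420,0]).round().tolist()
for z in(0,.02,.04,.06,.08): print('dz',z,[ (d,c([t+d/1000*h+[0,0,z]])[0]) for d in(30,40,45,50,60,70,75)])
for d in(.04,.045,.05): print('foot rear at d',d,[c([t+d*h+k*n+[0,0,.036-t[2]]])[0] for k in(.065,.0,-.065)],'tower',[c([t+(d+.03)*h+k*n+[0,0,zz-t[2]]])[0] for k in(.035,-.035) for zz in(.036,.1)])
```

```text
cam rel tool: h,n,z 0.0014918243141849833 0.0711555841922958 0.12689180896691643 361.9228560224548
dz 0 [(30, [662.0, 201.0]), (40, [679.0, 201.0]), (45, [688.0, 201.0]), (50, [697.0, 201.0]), (60, [714.0, 201.0]), (70, [732.0, 202.0]), (75, [741.0, 202.0])]
dz 0.02 [(30, [670.0, 221.0]), (40, [690.0, 221.0]), (45, [700.0, 221.0]), (50, [710.0, 221.0]), (60, [730.0, 222.0]), (70, [751.0, 222.0]), (75, [761.0, 222.0])]
dz 0.04 [(30, [680.0, 249.0]), (40, [704.0, 249.0]), (45, [716.0, 249.0]), (50, [728.0, 250.0]), (60, [752.0, 250.0]), (70, [777.0, 250.0]), (75, [789.0, 251.0])]
dz 0.06 [(30, [695.0, 290.0]), (40, [725.0, 290.0]), (45, [740.0, 290.0]), (50, [755.0, 291.0]), (60, [784.0, 291.0]), (70, [814.0, 292.0]), (75, [829.0, 292.0])]
dz 0.08 [(30, [720.0, 354.0]), (40, [758.0, 355.0]), (45, [777.0, 356.0]), (50, [797.0, 356.0]), (60, [836.0, 357.0]), (70, [875.0, 358.0]), (75, [894.0, 358.0])]
foot rear at d 0.04 [[691.0, 85.0], [680.0, 201.0], [671.0, 291.0]] tower [[742.0, 143.0], [856.0, 207.0], [724.0, 253.0], [801.0, 379.0]]
foot rear at d 0.045 [[701.0, 85.0], [688.0, 201.0], [679.0, 291.0]] tower [[751.0, 143.0], [874.0, 207.0], [732.0, 253.0], [815.0, 379.0]]
foot rear at d 0.05 [[711.0, 85.0], [697.0, 201.0], [687.0, 291.0]] tower [[761.0, 143.0], [892.0, 207.0], [741.0, 253.0], [829.0, 380.0]]
```

Run:
```python
from bench import state,viewer
import cv2
s=state();print(s['tool_pos'],s['ft_force'],s['moment'],s['gripper_force'])
w=viewer.capture('wrist')[210:420,180:560,::-1]
cv2.imwrite('pics/w5.png',cv2.convertScaleAbs(cv2.resize(w,None,fx=2.1,fy=2.1,interpolation=2),alpha=2,beta=25))
```

```text
[0.45865988 0.006611   0.0355831 ] [-12.47324986  -1.10581142   5.04166721] [-0.03949558  1.85117016 -0.02132982] 6.535756235243753
```

View pics/w5.png

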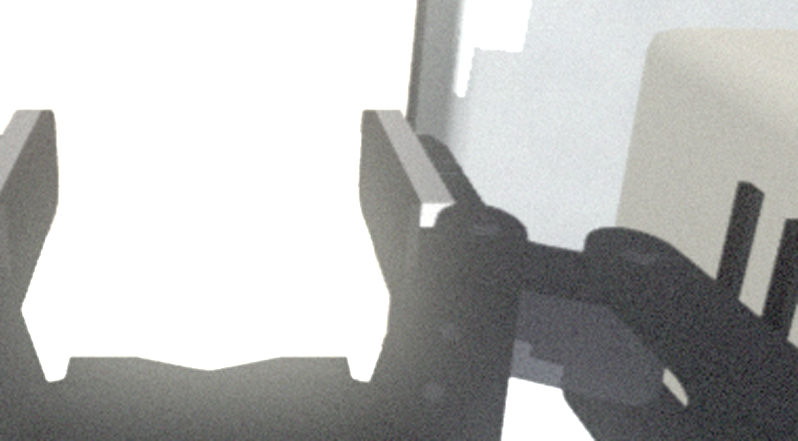

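Moments and image agree that the contact is on the foot's rear face, with the elbow about 5 mm clear of the tower. I'll push on slowly along a gentle arc onto the dock axis, with the gripper turning along with the unit.

Request:
carry_out:
  plan:
    - [0.01,-0.0006,0,0.0009,75]
    - [0.02,-0.0012,0,0.0018,75]
    - [0.03,-0.0018,0,0.0027,75]
    - [0.04,-0.0025,0,0.0036,75]
    - [0.05,-0.003,0,0.0045,75]

```text
time: 6.1
tool_pos: [0.4758, 0.0056, 0.0356]
tcp_rot: [-2.093, -2.32, 0.021]
ft_force: [-20.3, -0.6, 14.9]
width: 0.0603
gripper_force: 10.3
```

Request:
carry_out:
  plan:
    - [0.01,-0.0006,0,0.0009,75]
    - [0.02,-0.0012,0,0.0018,75]
    - [0.03,-0.0018,0,0.0027,75]
    - [0.04,-0.0025,0,0.0036,75]
    - [0.05,-0.003,0,0.0045,75]

```text
time: 6.52
tool_pos: [0.4986, 0.0042, 0.0355]
tcp_rot: [-2.062, -2.352, 0.017]
ft_force: [-17.8, -0.4, 11.7]
width: 0.0603
gripper_force: 9.0
```

Run:
```python
from h import *
from bench import state
import cv2
s=state();print(s['time'],s['tool_pos'],s['tcp_rot'],s['ft_force'],s['moment'])
a=viewer.capture('scene')[120:330,190:360];b=viewer.capture('top')[120:240,250:360]
w=viewer.capture('wrist')
f=lambda i,W:cv2.convertScaleAbs(cv2.resize(i[:,:,::-1],(W,int(W*i.shape[0]/i.shape[1])),interpolation=2),alpha=1.5)
a=f(a,440);r=np.vstack([f(b,360),f(w,360)[:,:]])
h=600
p=lambda i:cv2.copyMakeBorder(i[:h],0,max(0,h-i.shape[0]),0,0,0)
print(a.shape,r.shape)
cv2.imwrite('pics/s6.png',np.hstack([p(a),p(r)]))
```

```text
6.5167 [0.49860243 0.00415261 0.03547666] [-2.06201378 -2.35225535  0.01693322] [-17.82789061  -0.39854708  11.71894787] [-0.04967726  2.29619006  0.03598038]
(543, 440, 3) (662, 360, 3)
```

View pics/s6.png

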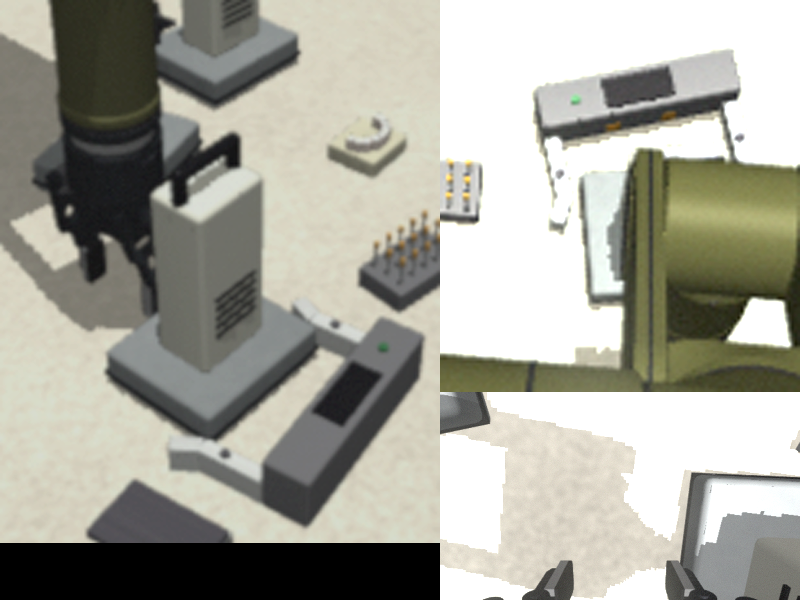

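The unit is upright with its front at the flares. Foot corners are at crop (107,362), (211,421) and (317,335) in the scene view, and (583,172) and (588,300) in the top view. I'll fit the pose from these.

Run:
```python
from h import *
mt,ms=viewer.camera_model('top'),viewer.camera_model('scene')
S=lambda a:np.array(a,float)/2.588+[190,120]
Tt=lambda a:(np.array(a,float)-[440,0])/3.27+[250,120]
def fit2(Ls,ps,Lt,pt,p0):
    r=least_squares(lambda p:np.r_[(proj(world(p,Ls),ms)-ps).ravel(),(proj(world(p,Lt),mt)-pt).ravel()],p0,loss='soft_l1');return r.x,r.fun.round(1)
F=np.array(FOOT)
u,e=fit2(F[[2,3,0]],S([(107,362),(211,421),(317,335)]),F[[0,1]],Tt([(583,172),(588,300)]),[.58,.01,.15]);print(u,e)
D=np.array([(.095,.088,.05),(.095,-.088,.05),(.055,-.088,.05),(.055,.088,.05)])
d,e=fit2(D,S([(423,335),(307,487),(265,463),(380,319)]),D,Tt([(538,87),(735,50),(740,93),(546,127)]),[.646,.02,.2]);print(d,e)
c,s=np.cos(d[2]),np.sin(d[2]);print(np.array([[c,s],[-s,c]])@(u[:2]-d[:2]),u[2]-d[2])
```

```text
[0.60158004 0.01043736 0.11540304] [-1.5 -2.8  0.2  0.5  0.2 -3.7 -0.5 -0.6  2.2 -1.7]
[0.64881252 0.0152028  0.22069212] [ 0.3 -0.4 -0.2  0.  -3.1 -0.3 -0.8 -1.7 -0.9 -1.3 -0.3 -2.2  1.5 -2.3
 -0.4 -0.3]
[-0.04713009  0.00568957] -0.10528907352446763
```

On track: about 50 mm remain, y is +6 mm and yaw −0.1 rad. I'll continue.

Request:
carry_out:
  plan:
    - [0.01,-0.0006,0,0.0009,75]
    - [0.02,-0.0012,0,0.0018,75]
    - [0.03,-0.0018,0,0.0027,75]
    - [0.04,-0.0025,0,0.0036,75]
    - [0.05,-0.003,0,0.0045,75]

```text
time: 7.08
tool_pos: [0.52, 0.0028, 0.0354]
tcp_rot: [-2.03, -2.383, 0.014]
ft_force: [-11.9, -0.2, 3.3]
width: 0.0601
gripper_force: 6.3
```

Request:
carry_out:
  plan:
    - [0.01,-0.0006,0,0.0009,75]
    - [0.02,-0.0012,0,0.0018,75]
    - [0.03,-0.0018,0,0.0027,75]
    - [0.035,-0.0022,0,0.0032,75]
    - [0.04,-0.0025,0,0.0036,75]

```text
time: 7.5
tool_pos: [0.5366, 0.0017, 0.0353]
tcp_rot: [-2.003, -2.406, 0.014]
ft_force: [-14.3, -1.1, 6.2]
width: 0.0604
gripper_force: 7.2
```

Request:
carry_out:
  plan:
    - [0.007,-0.0005,0,0.001,75]
    - [0.014,-0.001,0,0.002,75]
    - [0.021,-0.0014,0,0.003,75]
    - [0.028,-0.0018,0,0.004,75]

```text
time: 7.83
tool_pos: [0.545, 0.0008, 0.0353]
tcp_rot: [-1.97, -2.428, 0.019]
ft_force: [-23.0, -2.7, 16.2]
width: 0.0602
gripper_force: 12.0
```

Request:
carry_out:
  plan:
    - [0.004,0,0,0,75]
    - [0.008,0,0,0,75]
    - [0.012,0,0,0,75]

```text
time: 8.08
tool_pos: [0.5452, 0.0008, 0.0354]
tcp_rot: [-1.966, -2.423, 0.027]
ft_force: [-29.8, -3.7, 24.1]
width: 0.0602
gripper_force: 16.0
```

Run:
```python
from h import *
from bench import state
import cv2
s=state();print(s['time'],s['tool_pos'],s['tcp_rot'],s['ft_force'],s['moment'])
S=viewer.capture('scene');B=viewer.capture('top');W=viewer.capture('wrist')
np.savez('k.npz',S=S,B=B,W=W)
f=lambda i,W:cv2.convertScaleAbs(cv2.resize(i[:,:,::-1],(W,int(W*i.shape[0]/i.shape[1])),interpolation=2),alpha=1.4)
a=f(S[210:330,220:370],480);a=np.vstack([a,np.zeros((600-a.shape[0],480,3),np.uint8)])
r=np.vstack([f(B[130:220,255:355],320),f(W,320)]);r=np.vstack([r,np.zeros((600-r.shape[0],320,3),np.uint8)])
cv2.imwrite('pics/s7.png',np.hstack([a,r]))
```

```text
8.0833 [0.54515309 0.00079319 0.03542601] [-1.96565578 -2.42309943  0.02695762] [-29.81159682  -3.70533271  24.11550001] [-0.44495624  3.85478139  0.03784693]
```

View pics/s7.png

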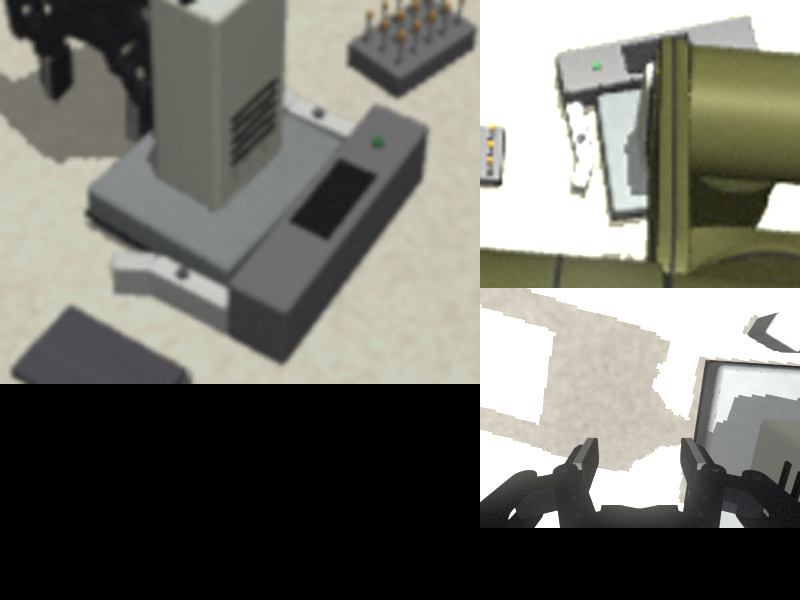

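The unit stands upright between the rails. The left front corner appears to be at the block, with the foot's left edge at top crop (600,95) to (613,220), slightly clockwise of the dock. I'll measure both yaws numerically by line detection.

```bash
cat >> h.py <<'E'
import cv2
def unproj(px,z,m):
    T=np.array(m['pose']);px=np.atleast_2d(px)
    d=np.c_[(px[:,0]-m['cx'])/m['fx'],-(px[:,1]-m['cy'])/m['fy'],-np.ones(len(px))]@T[:3,:3].T
    return T[:3,3]+d*((z-T[2,3])/d[:,2])[:,None]
def lines(im,box,z,m,minl=12):
    x0,y0,x1,y1=box;g=cv2.cvtColor(im,cv2.COLOR_RGB2GRAY)[y0:y1,x0:x1]
    L=cv2.createLineSegmentDetector().detect(g)[0]
    for a in L[:,0]:
        if np.hypot(a[2]-a[0],a[3]-a[1])<minl: continue
        p=a.reshape(2,2)+[x0,y0];w=unproj(p,z,m)[:,:2];v=w[1]-w[0];an=np.arctan2(v[1],v[0])
        print(p.round().astype(int).tolist(),w.round(4).tolist(),'yaw mod90: %.3f'%((an+np.pi/4)%(np.pi/2)-np.pi/4))
E
python3 - <<'E'
from h import *
k=np.load('k.npz')
print('wrist z.036');lines(k['W'],(360,90,470,330),.036,viewer.camera_model('wrist'),30)
print('top foot');lines(k['B'],(285,150,312,205),.036,viewer.camera_model('top'),12)
print('top dock z.05');lines(cv2.imread('pics/top0.png')[:,:,::-1].copy(),(270,125,350,170),.05,viewer.camera_model('top'),10)
print('scene foot .036');lines(k['S'],(225,225,340,300),.036,viewer.camera_model('scene'),15)
print('scene dock .05');lines(k['S'],(280,235,360,330),.05,viewer.camera_model('scene'),15)
E
```

```text
wrist z.036
[[413, 124], [468, 128]] [[0.5754, 0.0739], [0.5941, 0.0763]] yaw mod90: 0.129
[[373, 267], [394, 126]] [[0.5769, 0.0203], [0.5695, 0.072]] yaw mod90: 0.142
[[363, 225], [374, 188]] [[0.5689, 0.0358], [0.5688, 0.0499]] yaw mod90: 0.007
[[374, 153], [384, 119]] [[0.5655, 0.0616], [0.5655, 0.0732]] yaw mod90: 0.004
[[370, 185], [378, 155]] [[0.5672, 0.0507], [0.5671, 0.0613]] yaw mod90: 0.003
[[431, 231], [445, 191]] [[0.5937, 0.0387], [0.5936, 0.0541]] yaw mod90: 0.006
[[390, 275], [411, 307]] [[0.5841, 0.0184], [0.5959, 0.007]] yaw mod90: -0.767
[[468, 137], [429, 137]] [[0.5951, 0.0734], [0.5823, 0.0709]] yaw mod90: 0.199
[[421, 136], [401, 251]] [[0.5793, 0.0705], [0.5852, 0.0287]] yaw mod90: 0.140
[[396, 306], [374, 268]] [[0.5903, 0.0064], [0.5773, 0.0201]] yaw mod90: 0.759
[[360, 266], [379, 304]] [[0.5721, 0.0197], [0.5837, 0.0056]] yaw mod90: 0.685
[[389, 197], [377, 269]] [[0.5749, 0.0478], [0.5789, 0.0198]] yaw mod90: 0.141
[[397, 143], [390, 187]] [[0.5721, 0.0666], [0.5744, 0.0514]] yaw mod90: 0.146
top foot
[[292, 178], [290, 166]] [[0.6307, 0.0857], [0.6671, 
[... 2946 characters left out ...]
4, 249]] [[0.6864, 0.1139], [0.7226, 0.1222]] yaw mod90: 0.225
[[308, 279], [326, 257]] [[0.7128, -0.0006], [0.6994, 0.0658]] yaw mod90: 0.200
[[336, 265], [322, 284]] [[0.7272, 0.0636], [0.7397, 0.0096]] yaw mod90: 0.226
[[309, 307], [351, 253]] [[0.7601, -0.0465], [0.7252, 0.1091]] yaw mod90: 0.221
[[291, 246], [303, 235]] [[0.6293, 0.0387], [0.623, 0.0785]] yaw mod90: 0.156
[[290, 294], [305, 278]] [[0.7156, -0.0499], [0.7079, -0.0023]] yaw mod90: 0.160
[[293, 300], [307, 307]] [[0.7281, -0.0555], [0.7578, -0.0491]] yaw mod90: 0.211
[[305, 250], [293, 262]] [[0.6562, 0.0507], [0.6622, 0.0108]] yaw mod90: 0.150
[[307, 257], [289, 274]] [[0.6717, 0.0395], [0.6801, -0.0173]] yaw mod90: 0.147
```

Unit yaw is 0.143 and the dock's 0.221, so the left front corner touches the block while the right has about a 10 mm gap. I'll back off, shift right along the rear face and push there to swing the unit flush.

Request:
carry_out:
  plan:
    - [-0.02,-0.003,0,0,75]
    - [-0.04,-0.006,0,0,75]
    - [-0.045,-0.0065,0,-0.005,75]
    - [-0.045,-0.0065,0,-0.009,75]
    - [-0.045,-0.0065,0,-0.009,75]

```text
time: 8.65
tool_pos: [0.5436, -0.002, 0.037]
tcp_rot: [2.048, 2.378, 0.004]
ft_force: [-0.5, 1.1, 1.0]
width: 0.0605
gripper_force: 0.0
```

Request:
carry_out:
  plan:
    - [0.003,-0.02,-0.005,0,75]
    - [0.006,-0.045,-0.01,0,75]
    - [0.009,-0.07,-0.012,0,75]
    - [0.009,-0.07,-0.012,0,75]
    - [0.009,-0.07,-0.012,0,75]

```text
time: 9.07
tool_pos: [0.5455, -0.0309, 0.0313]
tcp_rot: [2.051, 2.38, 0.0]
ft_force: [0.2, 0.6, -0.2]
width: 0.0599
gripper_force: 0.0
```

Request:
carry_out:
  plan:
    - [0.008,0.001,0,0.001,75]
    - [0.016,0.003,0,0.003,75]
    - [0.023,0.005,0,0.005,75]
    - [0.03,0.006,0,0.007,75]
    - [0.037,0.007,0,0.009,75]

```text
time: 9.48
tool_pos: [0.549, -0.028, 0.0301]
tcp_rot: [-1.967, -2.429, 0.023]
ft_force: [-23.1, -11.9, 13.3]
width: 0.0599
gripper_force: 12.7
```

Run:
```python
from h import *
from bench import state
s=state();print(s['time'],s['tool_pos'],s['tcp_rot'],s['ft_force'],s['moment'])
W=viewer.capture('wrist')
lines(W,(360,20,470,330),.036,viewer.camera_model('wrist'),50)
S=viewer.capture('scene')
print('scene');lines(S,(225,225,310,300),.036,viewer.camera_model('scene'),17)
```

```text
9.4833 [ 0.54896945 -0.02797603  0.03011135] [-1.96716757 -2.42938832  0.02325301] [-23.13352238 -11.9333349   13.29260173] [-1.95734399  3.00607167 -0.45131696]
[[376, 273], [411, 48]] [[0.5806, -0.0083], [0.5697, 0.0666]] yaw mod90: 0.145
[[443, 49], [418, 183]] [[0.5792, 0.0683], [0.5849, 0.0268]] yaw mod90: 0.135
[[415, 57], [404, 133]] [[0.5718, 0.0644], [0.5753, 0.0417]] yaw mod90: 0.150
[[404, 133], [382, 272]] [[0.5753, 0.0416], [0.5825, -0.0074]] yaw mod90: 0.146
scene
[[275, 291], [253, 284]] [[0.6834, -0.057], [0.642, -0.0745]] yaw mod90: 0.402
[[255, 292], [273, 297]] [[0.6592, -0.0849], [0.6899, -0.0679]] yaw mod90: 0.505
[[308, 226], [306, 256]] [[0.5985, 0.1189], [0.6586, 0.0511]] yaw mod90: 0.726
[[246, 267], [226, 267]] [[0.5966, -0.055], [0.569, -0.0829]] yaw mod90: -0.781
[[249, 270], [290, 294]] [[0.6082, -0.0566], [0.7061, -0.042]] yaw mod90: 0.148
[[291, 293], [308, 275]] [[0.7071, -0.0397], [0.6981, 0.0152]] yaw mod90: 0.162
[[285, 275], [265, 262]] [[0.6665, -0.0164], [0.6149, -0.0192]] yaw mod90: 0.053
[[307, 257], [289, 274]] [[0.6621, 0.0499], [0.6714, -0.0083]] yaw mod90: 0.160
```

The unit didn't turn. Its pose in the dock frame puts the front-right corner on the right rail (y ≈ −72.4 mm), so pushing there only wedges it. Instead I'll go round and nudge the left side near the rear corner toward the right. That swings the unit counter-clockwise about the railed corner, and the tower is out of reach there.

Request:
carry_out:
  plan:
    - [-0.06,-0.01,0,0,75]
    - [-0.13,-0.01,0.02,0,75]
    - [-0.15,0,0.09,0,75]
    - [-0.15,0,0.17,0,75]
    - [-0.15,0,0.17,0,75]

```text
time: 10.0
tool_pos: [0.5026, -0.0269, 0.1041]
tcp_rot: [1.975, 2.434, 0.007]
ft_force: [1.2, -0.2, 0.4]
width: 0.0603
gripper_force: 0.0
```

Request:
carry_out:
  plan:
    - [0,0.07,0,0.018,75]
    - [0,0.14,0,0.036,75]
    - [0,0.21,0,0.054,75]
    - [0,0.28,0,0.072,75]
    - [0,0.35,0,0.09,75]

```text
time: 10.42
tool_pos: [0.5004, 0.1147, 0.0996]
tcp_rot: [1.212, 2.897, 0.001]
ft_force: [0.4, -0.1, -0.0]
width: 0.0605
gripper_force: 0.0
```

Request:
carry_out:
  plan:
    - [0,0.03,0,0.018,75]
    - [0,0.06,0,0.036,75]
    - [0,0.06,0,0.054,75]
    - [0,0.06,0,0.072,75]
    - [0,0.06,0,0.09,75]

```text
time: 10.83
tool_pos: [0.5003, 0.1381, 0.0994]
tcp_rot: [0.353, 3.121, 0.001]
ft_force: [-0.4, 0.8, -0.0]
width: 0.0602
gripper_force: 0.0
```

Request:
carry_out:
  plan:
    - [0,0,0,0.018,75]
    - [0,0,0,0.036,75]
    - [0,0,0,0.054,75]
    - [0,0,0,0.059,75]
    - [0,0,0,0.059,75]

```text
time: 11.25
tool_pos: [0.5004, 0.1375, 0.0995]
tcp_rot: [-0.218, 3.133, 0.0]
ft_force: [0.5, 0.1, 1.3]
width: 0.0602
gripper_force: 0.0
```

Request:
carry_out:
  plan:
    - [0.08,0,0,0.001,75]
    - [0.165,0,0,0.001,75]
    - [0.177,0,-0.04,0.001,75]
    - [0.177,0,-0.12,0.001,75]
    - [0.177,0,-0.165,0.001,75]

```text
time: 11.67
tool_pos: [0.5717, 0.1373, 0.0318]
tcp_rot: [-0.224, 3.133, 0.0]
ft_force: [-0.7, -0.2, -0.8]
width: 0.0606
gripper_force: 0.0
```

Request:
carry_out:
  plan:
    - [0,0,0,0,75]
    - [0,0,0,0,75]
    - [0.002,-0.015,0,0,75]
    - [0.004,-0.03,0,0,75]
    - [0.006,-0.045,0,0,75]

```text
time: 12.08
tool_pos: [0.5744, 0.1186, 0.0351]
tcp_rot: [-0.226, 3.13, 0.0]
ft_force: [-0.3, 0.2, 0.2]
width: 0.0604
gripper_force: 0.0
```

Run:
```python
from h import *
from bench import state
s=state();print(s['time'],s['tool_pos'],s['tcp_rot'],s['ft_force'])
W=viewer.capture('wrist');m=viewer.camera_model('wrist')
lines(W,(150,0,560,420),.036,m,60)
T=viewer.capture('top');print('top');lines(T,(285,140,345,215),.036,viewer.camera_model('top'),14)
S=viewer.capture('scene');print('scene');lines(S,(225,225,312,298),.036,viewer.camera_model('scene'),17)
```

```text
12.0833 [0.57435582 0.11861262 0.0350812 ] [-2.25780339e-01  3.13037175e+00  8.67025336e-06] [-0.31690765  0.22864702  0.23819409]
[[494, 322], [558, 374]] [[0.5729, 0.2036], [0.5934, 0.2379]] yaw mod90: -0.537
[[196, 372], [221, 310]] [[0.6141, 0.0885], [0.5831, 0.096]] yaw mod90: -0.237
[[522, 32], [501, 101]] [[0.4704, 0.1801], [0.4916, 0.18]] yaw mod90: -0.003
[[209, 140], [219, 24]] [[0.518, 0.0852], [0.482, 0.0852]] yaw mod90: -0.001
top
[[336, 157], [313, 158]] [[0.6951, -0.0387], [0.6916, 0.0251]] yaw mod90: 0.056
[[312, 152], [334, 150]] [[0.7077, 0.029], [0.7161, -0.0349]] yaw mod90: 0.131
[[332, 146], [309, 148]] [[0.7276, -0.0287], [0.7189, 0.0357]] yaw mod90: 0.134
[[337, 158], [342, 172]] [[0.6915, -0.0431], [0.6511, -0.0563]] yaw mod90: 0.316
[[339, 194], [325, 196]] [[0.5874, -0.0479], [0.5808, -0.0064]] yaw mod90: 0.157
[[315, 168], [336, 164]] [[0.6619, 0.0191], [0.6741, -0.038]] yaw mod90: 0.211
[[340, 177], [342, 191]] [[0.6365, -0.0511], [0.596, -0.0553]] yaw mod90: 0.103
[[339, 172], [335, 158]] [[0.6501, -0.0464], [0.6906, -0.0369]] yaw mod90: 0.229
[[323, 192]
[... 491 characters left out ...]
 [[0.6606, 0.0258], [0.6205, 0.0157]] yaw mod90: 0.249
scene
[[268, 254], [267, 228]] [[0.6026, -0.0008], [0.5428, 0.0513]] yaw mod90: -0.716
[[308, 229], [306, 256]] [[0.6079, 0.1116], [0.6587, 0.0513]] yaw mod90: 0.700
[[247, 268], [262, 254]] [[0.602, -0.0559], [0.5929, -0.0074]] yaw mod90: 0.186
[[249, 271], [290, 294]] [[0.6097, -0.0566], [0.7061, -0.042]] yaw mod90: 0.151
[[292, 246], [305, 234]] [[0.6185, 0.0513], [0.6129, 0.0961]] yaw mod90: 0.124
[[292, 293], [310, 274]] [[0.7067, -0.0378], [0.6986, 0.0211]] yaw mod90: 0.137
[[287, 276], [269, 265]] [[0.6705, -0.0147], [0.6259, -0.0201]] yaw mod90: 0.121
[[307, 256], [289, 275]] [[0.6612, 0.0501], [0.6724, -0.0104]] yaw mod90: 0.182
```

Request:
carry_out:
  plan:
    - [0.002,-0.01,0,0,75]
    - [0.004,-0.02,0,0,75]
    - [0.005,-0.028,0,0.001,75]
    - [0.006,-0.036,0.001,0.002,75]
    - [0.008,-0.044,0.002,0.003,75]

```text
time: 12.65
tool_pos: [0.573, 0.1037, 0.0343]
tcp_rot: [0.253, -3.126, -0.007]
ft_force: [-7.5, 8.0, 1.9]
width: 0.0603
gripper_force: 5.2
```

```bash
cat > y.py <<'E'
from h import *
from bench import state
s=state();print(s['time'],s['tool_pos'],s['tcp_rot'],s['ft_force'])
S=viewer.capture('scene');lines(S,(225,225,312,298),.036,viewer.camera_model('scene'),25)
E
python3 y.py
```

```text
12.65 [0.57296583 0.10374785 0.03430911] [ 0.25254812 -3.125821   -0.00672979] [-7.48218469  7.96998901  1.92972744]
[[308, 225], [304, 257]] [[0.5986, 0.1196], [0.6587, 0.0461]] yaw mod90: 0.685
[[249, 275], [292, 296]] [[0.617, -0.0653], [0.7122, -0.0427]] yaw mod90: 0.234
```

The right edge of the foot now reads yaw ≈ 0.23 against the dock's 0.22. I'll return behind the unit for the straight final push.

Request:
carry_out:
  plan:
    - [0,0.03,0,0,75]
    - [-0.01,0.07,0.03,0,75]
    - [-0.01,0.08,0.11,0,75]
    - [-0.06,0.08,0.17,0,75]
    - [-0.14,0.08,0.17,0,75]

```text
time: 13.12
tool_pos: [0.528, 0.135, 0.1073]
tcp_rot: [-0.255, 3.116, 0.001]
ft_force: [1.2, 0.2, 0.6]
width: 0.0604
gripper_force: 0.0
```

Request:
carry_out:
  plan:
    - [-0.02,-0.02,0,-0.018,75]
    - [-0.04,-0.05,0,-0.036,75]
    - [-0.04,-0.09,0,-0.054,75]
    - [-0.04,-0.14,0,-0.072,75]
    - [-0.04,-0.19,0,-0.09,75]

```text
time: 13.53
tool_pos: [0.5047, 0.0572, 0.1027]
tcp_rot: [0.635, 3.075, 0.0]
ft_force: [-0.4, -0.5, 0.3]
width: 0.0603
gripper_force: 0.0
```

Request:
carry_out:
  plan:
    - [0,-0.03,0,-0.018,75]
    - [0,-0.06,0,-0.036,75]
    - [0,-0.1,0,-0.054,75]
    - [0,-0.14,0,-0.072,75]
    - [0,-0.17,0,-0.09,75]

```text
time: 13.95
tool_pos: [0.5049, -0.0116, 0.1026]
tcp_rot: [1.469, 2.775, -0.0]
ft_force: [-0.6, 1.0, 0.8]
width: 0.0601
gripper_force: 0.0
```

Request:
carry_out:
  plan:
    - [0,0,0,-0.018,75]
    - [0,0,0,-0.036,75]
    - [0,0,0,-0.054,75]
    - [0,0,0,-0.062,75]
    - [0,0,0,-0.062,75]

```text
time: 14.37
tool_pos: [0.5048, -0.0106, 0.1025]
tcp_rot: [1.974, 2.443, 0.001]
ft_force: [0.6, 0.7, -0.8]
width: 0.0603
gripper_force: 0.0
```

Request:
carry_out:
  plan:
    - [0,0,-0.08,0.001,75]
    - [0,0,-0.15,0.001,75]
    - [0,0,-0.172,0.001,75]
    - [0.03,0.004,-0.172,0.001,75]
    - [0.05,0.004,-0.172,0.001,75]

```text
time: 14.78
tool_pos: [0.5244, -0.0087, 0.0329]
tcp_rot: [-1.963, -2.451, 0.001]
ft_force: [1.0, -0.6, -0.0]
width: 0.0605
gripper_force: 0.0
```

Request:
carry_out:
  plan:
    - [0,0,0,0,75]
    - [0,0,0,0,75]

```text
time: 14.95
tool_pos: [0.5258, -0.0091, 0.0342]
tcp_rot: [1.963, 2.45, 0.002]
ft_force: [-0.7, 0.5, -0.5]
width: 0.06
gripper_force: 0.0
```

```bash
python3 y.py
python3 - <<'E'
from h import *
W=viewer.capture('wrist');lines(W,(360,20,470,330),.036,viewer.camera_model('wrist'),50)
E
```

```text
14.95 [ 0.52576756 -0.00906758  0.03422763] [1.96305789e+00 2.45043932e+00 1.68310377e-03] [-0.6744743   0.48936242 -0.48360649]
[[307, 226], [305, 257]] [[0.5977, 0.1183], [0.6593, 0.0469]] yaw mod90: 0.712
[[248, 275], [292, 296]] [[0.6172, -0.0656], [0.7122, -0.0427]] yaw mod90: 0.236
[[418, 308], [438, 141]] [[0.578, -0.0018], [0.5637, 0.0609]] yaw mod90: 0.223
[[467, 173], [462, 225]] [[0.5776, 0.0526], [0.5827, 0.0343]] yaw mod90: 0.273
[[462, 225], [453, 295]] [[0.5827, 0.0342], [0.5893, 0.0066]] yaw mod90: 0.234
[[437, 208], [425, 311]] [[0.5717, 0.0383], [0.581, -0.0024]] yaw mod90: 0.225
```

Request:
carry_out:
  plan:
    - [0.005,-0.02,0,0.001,75]
    - [0.015,-0.018,0,0.001,75]
    - [0.025,-0.016,0,0.001,75]
    - [0.035,-0.013,0,0.001,75]
    - [0.043,-0.011,0,0.001,75]

```text
time: 15.47
tool_pos: [0.5424, -0.0134, 0.0337]
tcp_rot: [1.957, 2.456, 0.001]
ft_force: [-1.0, -0.4, -0.2]
width: 0.0603
gripper_force: 0.0
```

Request:
carry_out:
  plan:
    - [0.01,0.0022,0.001,0,75]
    - [0.02,0.0045,0.002,0,75]
    - [0.03,0.0067,0.003,0,75]
    - [0.04,0.009,0.004,0,75]
    - [0.049,0.011,0.005,0,75]

```text
time: 15.88
tool_pos: [0.5517, -0.01, 0.0346]
tcp_rot: [-1.947, -2.448, 0.02]
ft_force: [-24.9, -11.1, 15.7]
width: 0.0605
gripper_force: 14.2
```

```bash
cat > z.py <<'E'
from h import *
import io,sys
W=viewer.capture('wrist');lines(W,(360,20,470,330),.036,viewer.camera_model('wrist'),60)
E
python3 y.py; python3 z.py
```

```text
15.8833 [ 0.55169136 -0.00998305  0.03462096] [-1.94719107 -2.44794001  0.0204394 ] [-24.87160122 -11.11498533  15.71194026]
[[308, 226], [306, 257]] [[0.5996, 0.1202], [0.6608, 0.0485]] yaw mod90: 0.706
[[266, 225], [269, 256]] [[0.536, 0.0563], [0.6062, -0.0024]] yaw mod90: -0.697
[[250, 276], [292, 296]] [[0.6204, -0.0643], [0.7122, -0.0427]] yaw mod90: 0.231
[[307, 258], [290, 278]] [[0.6642, 0.0477], [0.6788, -0.0151]] yaw mod90: 0.229
[[373, 267], [386, 124]] [[0.5829, 0.0104], [0.5717, 0.0614]] yaw mod90: 0.217
[[412, 137], [399, 249]] [[0.5815, 0.0595], [0.59, 0.0196]] yaw mod90: 0.209
[[468, 133], [400, 131]] [[0.5994, 0.0648], [0.5771, 0.0603]] yaw mod90: 0.198
[[384, 206], [378, 271]] [[0.5795, 0.0342], [0.585, 0.0093]] yaw mod90: 0.220
```

Request:
carry_out:
  plan:
    - [0.007,0.0015,0.003,0,75]
    - [0.014,0.003,0.006,0,75]
    - [0.02,0.0045,0.009,0,75]

```text
time: 16.23
tool_pos: [0.5518, -0.0098, 0.0356]
tcp_rot: [-1.94, -2.44, 0.038]
ft_force: [-26.6, -17.5, 0.9]
width: 0.0602
gripper_force: 15.2
```

```bash
python3 y.py|head -1; python3 z.py
```

```text
16.2333 [ 0.55181634 -0.00980836  0.035562  ] [-1.93951471 -2.44041344  0.03820503] [-26.60533808 -17.48139243   0.91088929]
[[373, 268], [386, 124]] [[0.5834, 0.01], [0.5721, 0.0616]] yaw mod90: 0.217
[[412, 135], [395, 266]] [[0.5815, 0.0603], [0.5911, 0.0128]] yaw mod90: 0.200
[[468, 134], [402, 131]] [[0.5997, 0.0647], [0.5777, 0.0606]] yaw mod90: 0.187
[[386, 186], [378, 269]] [[0.5782, 0.0414], [0.5852, 0.0099]] yaw mod90: 0.219
```

It stops firmly at about 30 N with no down-force, and yaw matches. It's probably home, but the wrist and scene estimates differ by a few mm. I'll back the arm away to measure it from the clear top view.

Request:
carry_out:
  plan:
    - [-0.03,-0.006,-0.01,0,75]
    - [-0.08,-0.015,-0.01,0,75]
    - [-0.15,-0.03,0,0,75]
    - [-0.18,-0.03,0.08,0,75]
    - [-0.18,-0.03,0.18,0,75]

```text
time: 16.75
tool_pos: [0.4896, -0.0186, 0.1084]
tcp_rot: [-1.951, -2.447, 0.012]
ft_force: [1.1, -0.2, -0.2]
width: 0.0604
gripper_force: 0.0
```

Request:
carry_out:
  plan:
    - [0,-0.1,0,0,75]
    - [0,-0.2,0,0,75]
    - [0,-0.3,0,0,75]
    - [0,-0.4,0,0,75]
    - [0,-0.5,0,0,75]

```text
time: 17.17
tool_pos: [0.4973, -0.2208, 0.1115]
tcp_rot: [1.956, 2.457, 0.0]
ft_force: [0.1, 0.8, -0.1]
width: 0.06
gripper_force: 0.0
```

Request:
carry_out:
  plan:
    - [-0.05,-0.08,0,0,75]
    - [-0.1,-0.16,0,0,75]
    - [-0.1,-0.16,0,0,75]

```text
time: 17.42
tool_pos: [0.4548, -0.2888, 0.1111]
tcp_rot: [1.962, 2.452, -0.005]
ft_force: [-0.1, -0.6, 0.0]
width: 0.06
gripper_force: 0.0
```

Run:
```python
from h import *
from bench import state
s=state();print(s['time'],s['tool_pos'],s['ft_force'])
T=viewer.capture('top');S=viewer.capture('scene');np.savez('k2.npz',T=T,S=S)
m=viewer.camera_model('top')
print('now .036');lines(T,(280,140,355,215),.036,m,18)
print('init .036');lines(cv2.imread('pics/top0.png')[:,:,::-1].copy(),(285,185,350,245),.036,m,18)
cv2.imwrite('pics/fin.png',np.hstack([cv2.resize(T[128:215,270:360,::-1],(400,387),interpolation=2),cv2.resize(S[200:330,215:360,::-1],(400,387),interpolation=2)]))
```

```text
17.4167 [ 0.45479168 -0.28876584  0.11110169] [-0.13664914 -0.62424864  0.01739657]
now .036
[[336, 153], [309, 159]] [[0.7054, -0.0409], [0.689, 0.0356]] yaw mod90: 0.212
[[311, 151], [339, 146]] [[0.7104, 0.0319], [0.727, -0.0498]] yaw mod90: 0.201
[[333, 143], [309, 148]] [[0.7363, -0.0325], [0.7213, 0.036]] yaw mod90: 0.216
[[343, 190], [300, 199]] [[0.5974, -0.058], [0.5712, 0.0611]] yaw mod90: 0.217
[[298, 198], [291, 165]] [[0.5732, 0.0678], [0.6704, 0.0881]] yaw mod90: 0.206
[[313, 167], [342, 160]] [[0.6637, 0.026], [0.6861, -0.0564]] yaw mod90: 0.265
[[302, 195], [342, 186]] [[0.5834, 0.0573], [0.6089, -0.056]] yaw mod90: 0.221
[[280, 145], [317, 141]] [[0.7288, 0.1183], [0.7426, 0.0144]] yaw mod90: 0.132
[[293, 160], [300, 193]] [[0.6828, 0.0825], [0.5882, 0.0617]] yaw mod90: 0.216
[[282, 158], [307, 153]] [[0.6886, 0.1142], [0.7041, 0.0427]] yaw mod90: 0.213
[[301, 175], [308, 156]] [[0.6401, 0.0584], [0.6954, 0.0403]] yaw mod90: -0.317
[[328, 177], [310, 181]] [[0.6364, -0.0166], [0.6234, 0.033]] yaw mod90: 0.256
init .036
[[311, 198], [338, 196]] [[0.5738, 0.0324], [0.5796, -0.0446]] yaw mod90: 0.075
[[337, 203], [309, 205]] [[0.5613, -0.0403], [0.5538, 0.0357]] yaw mod90: 0.098
[[342, 235], [298, 239]] [[0.47, -0.0528], [0.46, 0.067]] yaw mod90: 0.083
[[312, 213], [338, 211]] [[0.5308, 0.0293], [0.5391, -0.0435]] yaw mod90: 0.113
[[342, 203], [344, 233]] [[0.5606, -0.0538], [0.4764, -0.058]] yaw mod90: 0.050
[[295, 237], [292, 199]] [[0.4646, 0.0755], [0.5699, 0.0834]] yaw mod90: 0.074
[[297, 235], [342, 232]] [[0.4699, 0.0702], [0.4803, -0.0532]] yaw mod90: 0.084
[[337, 212], [327, 229]] [[0.5341, -0.0402], [0.4875, -0.0134]] yaw mod90: -0.521
[[301, 228], [307, 198]] [[0.4892, 0.0576], [0.5736, 0.0425]] yaw mod90: -0.177
[[295, 199], [298, 233]] [[0.5696, 0.0757], [0.4749, 0.0681]] yaw mod90: 0.080
```

Run:
```python
from h import *
T=np.load('k2.npz')['T'];m=viewer.camera_model('top');g=cv2.cvtColor(T,cv2.COLOR_RGB2GRAY).astype(np.float32)
d=(.6469,.022,.221);xs=np.arange(-.075,.112,.003)
def prof(y,z):
    p=proj(world(d,[(x,y,z) for x in xs]),m).astype(np.float32)
    return cv2.remap(g,p[:,0].copy(),p[:,1].copy(),1).ravel().round().astype(int)
for y in(.055,.045,-.055,-.062): print(y,list(zip((xs*1000).round().astype(int).tolist(),prof(y,.036).tolist())))
c=lambda x,z:unproj(proj(world(d,[(x,.05,z)]),m),.036,m)[0][:2]
c2,s2=np.cos(.221),np.sin(.221)
for x,z in((.055,.05),(.095,.05),(-.055,0)): q=c(x,z)-d[:2];print(x,z,'appears at x',q@[c2,s2])
```

```text
0.055 [(-75, 188), (-72, 190), (-69, 184), (-66, 128), (-63, 93), (-60, 60), (-57, 61), (-54, 63), (-51, 64), (-48, 68), (-45, 72), (-42, 76), (-39, 64), (-36, 65), (-33, 68), (-30, 75), (-27, 67), (-24, 56), (-21, 65), (-18, 71), (-15, 74), (-12, 64), (-9, 61), (-6, 65), (-3, 70), (0, 62), (3, 55), (6, 65), (9, 72), (12, 67), (15, 55), (18, 65), (21, 71), (24, 67), (27, 55), (30, 52), (33, 62), (36, 69), (39, 63), (42, 47), (45, 46), (48, 47), (51, 47), (54, 42), (57, 51), (60, 89), (63, 129), (66, 128), (69, 129), (72, 126), (75, 122), (78, 116), (81, 124), (84, 125), (87, 121), (90, 122), (93, 122), (96, 129), (99, 155), (102, 187), (105, 189), (108, 190), (111, 191)]
0.045 [(-75, 190), (-72, 190), (-69, 186), (-66, 143), (-63, 88), (-60, 61), (-57, 67), (-54, 111), (-51, 148), (-48, 153), (-45, 154), (-42, 152), (-39, 153), (-36, 153), (-33, 152), (-30, 152), (-27, 151), (-24, 151), (-21, 149), (-18, 149), (-15, 150), (-12, 148), (-9, 150), (-6, 151), (-3, 148), (0, 146), (3, 146), (6, 146), (9, 148), (12, 147), (15, 147), (18, 146), (21, 143), (24, 145), (27, 145), (30, 143), (3
[... 1140 characters left out ...]
-42, 155), (-39, 155), (-36, 153), (-33, 153), (-30, 152), (-27, 152), (-24, 152), (-21, 152), (-18, 151), (-15, 148), (-12, 147), (-9, 148), (-6, 148), (-3, 144), (0, 125), (3, 100), (6, 77), (9, 70), (12, 72), (15, 76), (18, 103), (21, 159), (24, 191), (27, 193), (30, 193), (33, 192), (36, 189), (39, 157), (42, 120), (45, 99), (48, 62), (51, 25), (54, 20), (57, 33), (60, 47), (63, 94), (66, 177), (69, 193), (72, 187), (75, 159), (78, 123), (81, 123), (84, 123), (87, 120), (90, 120), (93, 120), (96, 126), (99, 156), (102, 190), (105, 191), (108, 190), (111, 190)]
0.055 0.05 appears at x 0.05960707218722987
0.095 0.05 appears at x 0.1000794961839389
-0.055 0 appears at x -0.06316177500746352
```

Dock edges land exactly where predicted. The foot spans −56 to +54 mm with no bench gap before the block, and its yaw matches within 0.005 rad, so the unit is home. The arm is clear, so I'll hand in.

Run:
```python
from bench import order
print(order.hand_in())
```

```text
the job is handed in; nothing more can be done
None
```

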